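# Load a capped bottle top and index it under the uncapping head

## Task

Stand the one bottle top that still has its screw cap in the empty nest at the pointer of the rotary table. Then let go of it and index the table to its next position (one click anticlockwise seen from above; there is a knob at its centre), so that the top stands upright in its nest, squarely under the uncapping head with the table resting in its click. Do not tip the capped top over, and leave the other loose bottle tops where they stand.

Things in the scene. Friction and masses are not known exactly. Their poses are not given: they have to be found in the camera images.
- capped_top_center (a point): the capped bottle top: a clear cut-off bottle shoulder, upright, 78 mm tall, 62 mm across at its foot, narrowing to a 27 mm neck, with a closed round ribbed cap on it 32 mm across and 22 mm tall (from 56 to 78 mm above the foot). About 20 to 45 g, loose. Point on its axis 39 mm above the foot (the cap's middle is 28 mm above this point); z up.
- indexer: fixed base of the rotary table, bolted down; origin on the bench on the turning axis. It carries the pointer at the loading place (up to 47 mm above the bench, 156 to 187 mm from the axis) and the uncapping head: a spindle 36 mm across from 130 to 164 mm above the bench, on a 26 mm wide arm running outward to a 34 x 44 mm column 192 mm from the axis, 190 mm tall. Its z is up.
- load_place (a point): loading place, marked by the steel pointer just outside the disc: point on the disc's top surface (40 mm above the bench), 112 mm from the axis, at the centre of the nest there at the start. It belongs to the base and does not turn. A nest is a shallow ring, 70 mm inside, 82 mm outside, lip 7 mm high, in which the bottle top stands flat on the disc.
- head_place (a point): place under the uncapping head: point on the disc's top surface (40 mm above the bench) straight below the spindle, 112 mm from the axis, one click (72 degrees) anticlockwise from the loading place. It belongs to the base and does not turn.
- knob_grip (a point): round black ribbed knob on the axis, 44 mm across, 32 mm tall (140 to 172 mm above the bench), on a 38 mm hub; point on the axis at half its height (156 mm). It turns the whole disc (320 mm across, top 40 mm above the bench) with its five places 72 degrees apart: four ring nests, all empty, and a squat steel setting piece 45 mm tall, screwed down.
- carousel (a joint): turn of the disc, rad, growing anticlockwise seen from above; at -2.513 (or 3.770) the setting piece is at the loading place. A spring detent pulls it to the nearest multiple of 1.2566 (72 degrees); its pull-back grows to 0.28 N m a quarter-click out and is nil half-way; turning at 1 rad/s takes 0.12 N m more. It comes to rest within 1.5 s of the start in one of the clicks -1 to 2 (so an empty nest is at the loading place); no stop within a turn either way.
- open_top_a_center (a point): a cut-off bottle top like the others but with an open neck, no cap (27 mm across, 74 mm tall, skirt 62 mm across); point at its centre, 37 mm above its foot, z up. Leave it standing where it is.
- open_top_b_center (a point): a cut-off bottle top like the others but with an open neck, no cap (27 mm across, 74 mm tall, skirt 62 mm across); point at its centre, 37 mm above its foot, z up. Leave it standing where it is.
- open_top_c_center (a point): a cut-off bottle top like the others but with an open neck, no cap (27 mm across, 74 mm tall, skirt 62 mm across); point at its centre, 37 mm above its foot, z up. Leave it standing where it is.
Mind the look-alikes: they are no part of the job. Leave any purple look-alike of the part that bears capped_top_center alone.

How it is judged (in metres and radians):
On the way:
1. the capped top stands upright and released in the nest at the loading place (horizontal distance between capped_top_center and load_place below 0.009 m and z of capped_top_center in the frame of load_place between 0.033 and 0.044 m and angle between capped_top_center's own z axis and vertical below 0.1 rad and contact force between capped_top and the fingers below 0.05 N and linear speed of capped_top below 0.02 m/s), for 0.2 s.
At the end, for the whole second after the job is handed in: the capped top stands upright (within 0.1 rad), released and at rest, flat in its nest on the disc, its axis within 9 mm of the head's axis; the disc is at rest; the three open tops still stand upright within 30 mm of where they started (horizontal distance between capped_top_center and head_place below 0.009 m and z of capped_top_center in the frame of head_place between 0.033 and 0.044 m and angle between capped_top_center's own z axis and vertical below 0.1 rad and contact force between capped_top and the fingers below 0.05 N and linear speed of capped_top below 0.02 m/s and velocity of joint carousel between -0.03 and 0.03 rad/s and angle between each of open_top_a_center, open_top_b_center, open_top_c_center's own z axis and vertical below 0.2 rad); the robot touches nothing.
It fails at once if the capped top is tipped over (more than 0.7 rad) (angle between capped_top_center's own z axis and vertical above 0.7 rad).
It fails at once if an open bottle top is moved more than 30 mm (distance of any of open_top_a_center, open_top_b_center, open_top_c_center from where it was at the start of the episode above 0.03 m).
It also fails if it takes over 61 s, if anything falls off the work surface, if the arm or the gripper's body presses on something with over 40 N, if the wrist force passes 120 N, or if a joint passes its speed limit or range.

## Robot

A 6-joint arm with a two-finger parallel gripper is mounted at the origin on the work surface. World frame = base frame: x ahead of the robot, y to its left, z up, the work surface at z = 0. Lengths are in mm, angles in degrees, forces in N, time in s.
With the tool pointing down it reaches from about 300 to 875 mm from the base axis. Payload 4.2 kg.
Tool frame: the origin (TCP) lies between the finger pads; the fingertips stand arm.tip_extent ahead of it and the grasp point (between the pads) lies 2 mm behind it (arm.tip_extent is the distance from the TCP to the fingertips, in mm); x points along the fingers, y is the direction in which the jaws open and shut, and the axes are right-handed (so a half turn about x gives the same grasp; the last joint's range is limited). The gripper opens to 85 mm and grips with 20 to 120 N. Pads are 22 mm wide; open, the fingers measure 114 mm over their backs; the gripper's body (76 mm by 85 mm) begins 54 mm behind the grasp point. The pads swing forward as they close: fully open they stand 13 mm farther back than shut.
Start: joints at [63.999, 18.312, 89.639, -0, 72.044, -1.146], TCP at [241.689, 521.755, 227.438] pointing down, gripper open.
Joint ranges: [-177.97, 177.97], [-48.28, 115.42], [12.27, 149.76], [-77.06, 257.06], [2.81, 150.46], [-146.56, 146.56]. Speed limits (degrees/s): [147.25, 147.25, 180, 180, 180, 180].

## Interface

Orientations are given as [roll, pitch, yaw] about the fixed x, y, z axes, in that order (R = Rz(yaw) Ry(pitch) Rx(roll)).
In Python, from rig import arm, cams gives the robot as it stands. The module is installed in compiled form; this text tells all that it offers.
- The arm moves only by the tool move_arm, never from a script. Its argument "commands" is a list of rows, each a list of 3 entries, a list of its own where there are three numbers: the shift along the tool's x, y, z scaled (see below), then the turn, a rotation vector about the tool's x, y, z scaled (see below), then the closure, from 0 (fully open) to 1 (shut). A call has 1 to 8 rows; each row is the pose to reach, as a shift and turn from the pose commanded when the call began, along the tool's axes at that moment, turning the shorter way round; what a row does not reach only later rows make up. The controller multiplies each number of a shift by 600 mm and each number of a turn by 360 degrees. A row lasts 1/10 s, in which the tool goes at most 50 mm and 8.59 degrees, less where a joint would pass 70% of its speed; a pose out of reach is approached as far as the arm can. A call with a number of a shift or a turn outside -1 to 1 is refused whole. A call with a gripper value outside its range is refused whole. The fingers move at their own pace and stop on an object; "grip_force" is the grip in N (left out, the last holds). Time passes only in rows, so rows that repeat a pose let the fingers close. It gives the time, the measured TCP pose, the force and the opening at its end, in the units of the state.
- arm.get_obs(): the state, without advancing time (a new reading comes with each control period).
- cams.read_camera(name): name is "scene" or "top" or "wrist"; returns a dict with "frame" (480x640x3 uint8, red, green, blue), "K" (3x3 intrinsics, pixels), "xyz" and "attitude" of the camera in the world. Camera axes: x right, y down, z forward; pixel columns grow to the right and rows downward; lengths in mm; the calibration is good to about 2 mm. A picture is of the moment at which its call begins. There is no depth.
- arm.close_job(): hands the job in, once; it reports no verdict.
The state is a dict: "time": time; "qpos": joint angles; "dq": joint speeds; "joint_efforts": joint torques, N m; "position": TCP position; "tcp_rot": TCP orientation; "force": force on the tool from outside, world axes, zero at the start; "wrist_torque": the same for the moment, N m; "opening": opening from 0.0 (shut) to 1.0 (fully open).
Only numpy, scipy, OpenCV 4.12 (cv2) and the standard library are available. Lean on these libraries where they do the work, as an engineer would, in place of code of your own. Each camera call takes 0.05 s, during which the arm holds its last target.

## Working session

There is one attempt and no reset: what is moved stays moved. The work goes in short steps, Python scripts to look and compute and a tool call to move; the robot and the scene stay as the last step left them, time stands still between calls to the robot, and variables do not carry over. Pictures are saved under pics/ and viewed, and the job is handed in when it is done.

Besides the shell and the picture viewer there is one more tool, called after "Call:" by a JSON object that holds its "name" and its "arguments". move_arm: Moves the arm, as the interface text tells. Its arguments: {"type":"object","properties":{"commands":{"type":"array","items":{"type":"array"}},"grip_force":{"type":"number"}},"required":["commands"]}

```bash
mkdir -p pics; ls
python3 - <<'E'
from rig import arm,cams
import cv2
print(arm.get_obs(), arm.tip_extent)
for n in ["scene","top","wrist"]:
    c=cams.read_camera(n); print(n,c["K"],c["xyz"],c["attitude"])
    cv2.imwrite(f"pics/{n}0.png",c["frame"][:,:,::-1])
print(arm.get_obs()["time"])
E
```

```text
pics
{'time': 0.0, 'qpos': array([ 6.40003830e+01,  1.83505771e+01,  8.97065003e+01, -1.53359585e-03,
        7.20437745e+01, -1.14736741e+00]), 'dq': array([0.09075342, 0.00252087, 0.02623472, 0.06894349, 0.00630669,
       0.09628282]), 'joint_efforts': array([-7.69131839e-04, -4.15525460e+01, -2.34162104e+01, -3.03228608e-04,
        8.24627001e-03,  1.77880889e-06]), 'position': array([241.46832544, 521.30695708, 226.59229074]), 'tcp_rot': array([ -90.31907244,   89.89913758, -115.17084798]), 'force': array([-0.26399256,  0.63336835, -0.08021659]), 'wrist_torque': array([-0.0288866 , -0.01168906, -0.04925003]), 'opening': 0.9995236989198137} 17.0
scene [[497.35799194   0.         323.35811963]
 [  0.         497.35799194 248.24964121]
 [  0.           0.           1.        ]] [985.26547217 324.64977468 800.76284078] [-1.36315390e+02  1.11376463e-01  1.35759533e+02]
top [[555.4292406    0.         322.79507404]
 [  0.         555.4292406  242.76557314]
 [  0.           0.           1.        ]] [ 448.54349769 -148.16950867 1232.77389335] [-176.14288615    0.47325291  -91.46833696]
wrist [[412.42434281   0.         319.56898971]
 [  0.         412.42434281 239.59032458]
 [  0.           0.           1.        ]] [165.76343669 557.54242529 372.65623515] [1.61157784e+02 1.00689183e-01 6.51246300e+01]
0.15
```

View pics/top0.png

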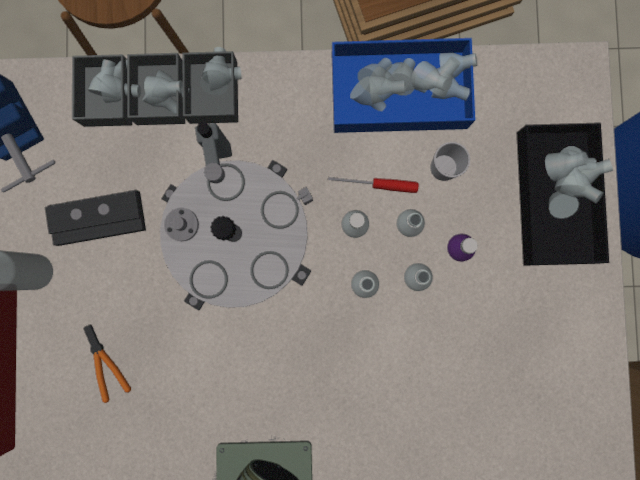

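View pics/scene0.png

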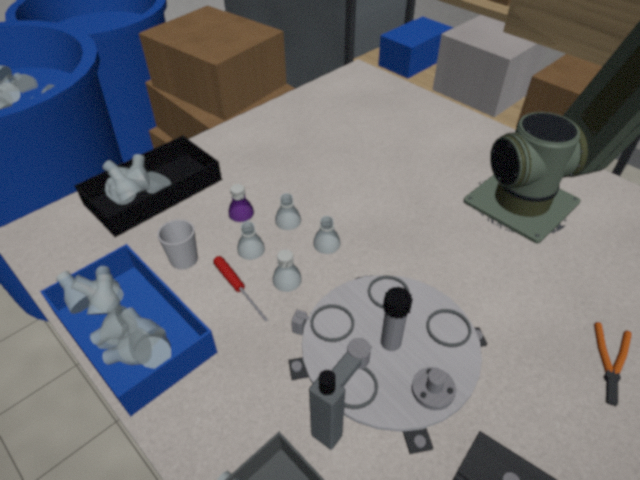

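View pics/wrist0.png

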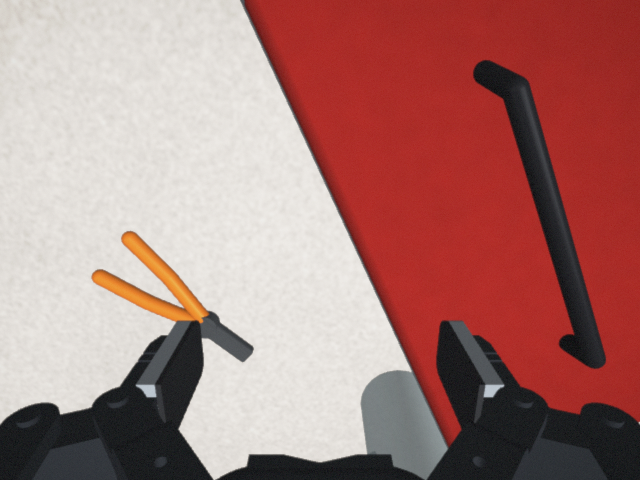

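Run:
```python
import cv2
a=cv2.imread("pics/top0.png")
cv2.imwrite("pics/t_tops.png",cv2.resize(a[195:305,330:490],None,fx=5,fy=5,interpolation=cv2.INTER_CUBIC))
cv2.imwrite("pics/t_disc.png",cv2.resize(a[115:315,150:350],None,fx=3,fy=3,interpolation=cv2.INTER_CUBIC))
b=cv2.imread("pics/scene0.png")
cv2.imwrite("pics/s_tops.png",cv2.resize(b[170:310,200:360],None,fx=4,fy=4,interpolation=cv2.INTER_CUBIC))
```

```text
(no output)
```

View pics/t_tops.png

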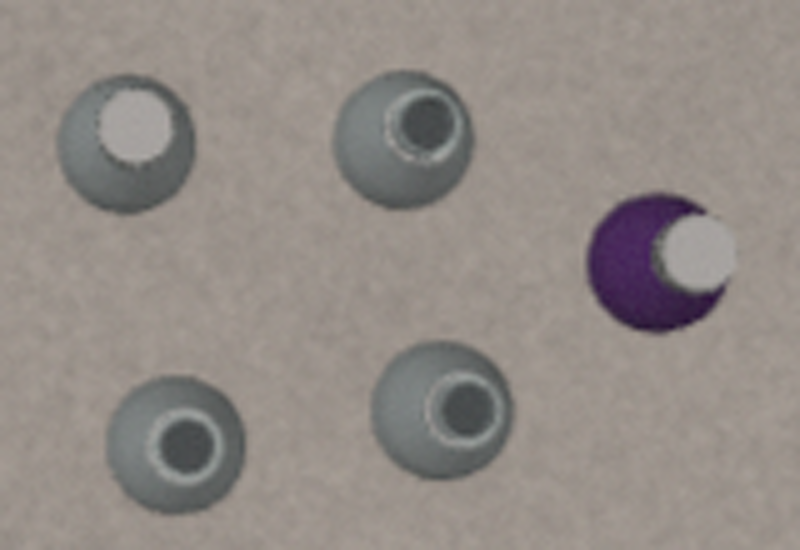

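View pics/t_disc.png

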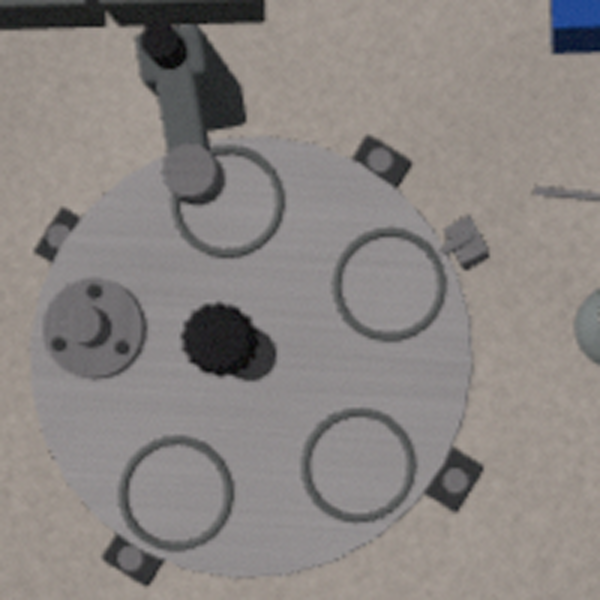

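View pics/s_tops.png

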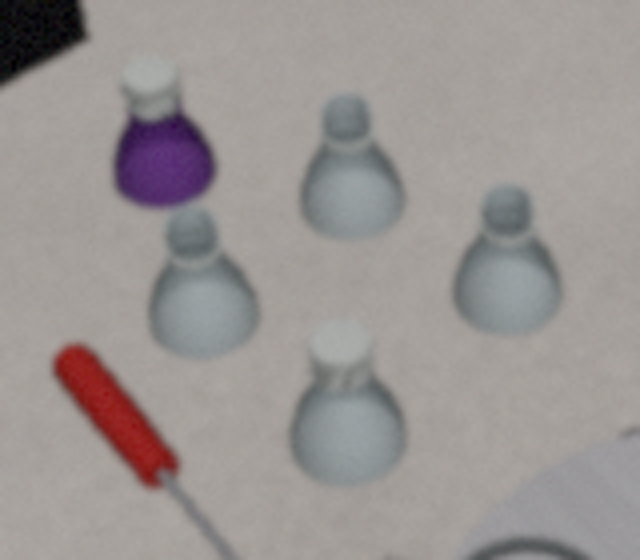

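```bash
cat > h.py <<'E'
import numpy as np, cv2
from scipy.spatial.transform import Rotation as R
def rot(a): return R.from_euler('xyz',a,degrees=True)
CAMS={"scene":([[497.358,0,323.358],[0,497.358,248.2496],[0,0,1]],[985.265,324.65,800.763],[-136.31539,0.111376,135.759533]),
"top":([[555.42924,0,322.795],[0,555.42924,242.7656],[0,0,1]],[448.543,-148.1695,1232.774],[-176.142886,0.473253,-91.468337])}
def ray(cam,uv,z):
    K,x,a=cam if not isinstance(cam,str) else CAMS[cam]
    d=rot(a).apply(np.linalg.solve(np.array(K,float),[uv[0],uv[1],1.])); x=np.array(x)
    return x+d*(z-x[2])/d[2]
def proj(cam,p):
    K,x,a=cam if not isinstance(cam,str) else CAMS[cam]
    q=rot(a).inv().apply(np.array(p,float)-np.array(x)); q=np.array(K)@q; return q[:2]/q[2]
def C(c): return (c["K"],c["xyz"],c["attitude"])
E
python3 - <<'E'
from h import *
cr=lambda x,y,s,o:((x+.5)/s-.5+o[0],(y+.5)/s-.5+o[1])
t=lambda x,y:cr(x,y,5,(330,195)); s=lambda x,y:cr(x,y,4,(200,170)); d=lambda x,y:cr(x,y,3,(150,115))
P=lambda n,v:print(n,np.round(v,1))
P("cap top",ray("top",t(136.5,125),78)); P("foot",ray("top",t(126,144),8))
P("scene cap",ray("scene",s(341,341),78))
P("scene foot c",ray("scene",s(349,430),15))
for n,(x,y) in dict(o1=(429,123),o2=(467,408),o3=(187,446)).items(): P(n,ray("top",t(x,y),74))
P("purp",ray("top",t(700,254),78))
for n,(x,y) in dict(n_head=(229,201),n_load=(390,284),n3=(359,465),n4=(177,493)).items(): P(n,ray("top",d(x,y),47))
P("disc c",ray("top",d((32+471)/2,(136+577)/2),40))
P("knob",ray("top",d(219.5,339.5),172)); P("setting",ray("top",d(96,327),45))
P("spindle",ray("top",d(192,173),164)); P("col",ray("top",d(165,50),190))
P("pointer",ray("top",d(465,240),47))
E
```

```text
cap top [ 573.2 -213.1   78. ]
foot [ 572.5 -212.1    8. ]
scene cap [ 572.  -211.2   78. ]
scene foot c [ 574.5 -207.7   15. ]
o1 [ 571.3 -335.7   74. ]
o2 [ 451.8 -347.1   74. ]
o3 [ 439.  -230.3   74. ]
purp [ 513.1 -445.5   78. ]
n_head [666.4  65.1  47. ]
n_load [603.2 -49.6  47. ]
n3 [474.2 -24.9  47. ]
n4 [457.6 105.   47. ]
disc c [554.3  51.7  40. ]
knob [554.   49.9 172. ]
setting [578.  162.3  45. ]
spindle [663.9  67.9 164. ]
col [738.3  78.8 190. ]
pointer [ 633.5 -104.1   47. ]
```

```bash
cat >> h.py <<'E'
# pointing-down tool: x=-Z; tool y heading psi (world angle); z = x cross y
def down(psi):
    p=np.radians(psi); x=np.array([0,0,-1.]); y=np.array([np.cos(p),np.sin(p),0]); return R.from_matrix(np.c_[x,y,np.cross(x,y)])
def cmd(p0,psi0,p1,psi1):
    A=down(psi0); s=A.inv().apply(np.array(p1,float)-np.array(p0,float))/600
    w=(A.inv()*down(psi1)).as_rotvec(degrees=True)/360
    print("shift",np.round(s,4),"turn",np.round(w,4),"rows>=",np.ceil(max(np.linalg.norm(s)*12,abs(psi1-psi0)/8.59)))
E
python3 - <<'E'
from h import *
from rig import arm
o=arm.get_obs(); M=rot(o["tcp_rot"]).as_matrix(); print(np.round(M,3)); psi=np.degrees(np.arctan2(M[1,1],M[0,1])); print(psi, o["qpos"])
cmd([241.689,521.755,227.438],psi,[573,-212.5,200],psi-85)
E
```

```text
[[-0.001  0.42   0.907]
 [-0.001  0.907 -0.42 ]
 [-1.    -0.001 -0.   ]]
65.14451253672031 [ 6.39990841e+01  1.83414266e+01  8.96889000e+01  8.81234236e-04
  7.20429205e+01 -1.14569915e+00]
shift [ 0.0457 -0.8783  1.0154] turn [0.2361 0.     0.    ] rows>= 17.0
```

Run:
```python
from h import *
p0=[241.689,521.755,227.438]
cmd(p0,65.145,[388,198,228],35.145)
cmd([388,198,228],35.145,[520,-95,228],5.145)
cmd([520,-95,228],5.145,[573,-212.5,180],-20)
```

```text
shift [-0.0009 -0.3871  0.4481] turn [0.0833 0.     0.    ] rows>= 8.0
shift [ 0.     -0.1012  0.526 ] turn [0.0833 0.     0.    ] rows>= 7.0
shift [0.08   0.0704 0.203 ] turn [0.0698 0.     0.    ] rows>= 3.0
```

Call:
{"name": "move_arm", "arguments": {"commands": [[[0, -0.387, 0.448], [0.0833, 0, 0], 0], [[0, -0.387, 0.448], [0.0833, 0, 0], 0], [[0, -0.387, 0.448], [0.0833, 0, 0], 0], [[0, -0.387, 0.448], [0.0833, 0, 0], 0], [[0, -0.387, 0.448], [0.0833, 0, 0], 0], [[0, -0.387, 0.448], [0.0833, 0, 0], 0], [[0, -0.387, 0.448], [0.0833, 0, 0], 0], [[0, -0.387, 0.448], [0.0833, 0, 0], 0]]}}

```text
time: 0.95
position: [389.3, 193.8, 227.4]
tcp_rot: [-17.9, 89.9, -73.1]
force: [-0.8, 0.5, 0.6]
opening: 0.998
```

Call:
{"name": "move_arm", "arguments": {"commands": [[[0, -0.1, 0.526], [0.0833, 0, 0], 0], [[0, -0.1, 0.526], [0.0833, 0, 0], 0], [[0, -0.1, 0.526], [0.0833, 0, 0], 0], [[0, -0.1, 0.526], [0.0833, 0, 0], 0], [[0, -0.1, 0.526], [0.0833, 0, 0], 0], [[0, -0.1, 0.526], [0.0833, 0, 0], 0], [[0, -0.1, 0.526], [0.0833, 0, 0], 0], [[0, -0.1, 0.526], [0.0833, 0, 0], 0]]}}

```text
time: 1.75
position: [521.9, -96.3, 226.7]
tcp_rot: [-102.5, 90.0, 172.5]
force: [0.1, 0.6, -0.8]
opening: 1.002
```

Call:
{"name": "move_arm", "arguments": {"commands": [[[0.08, 0.07, 0.203], [0.07, 0, 0], 0], [[0.08, 0.07, 0.203], [0.07, 0, 0], 0], [[0.08, 0.07, 0.203], [0.07, 0, 0], 0], [[0.08, 0.07, 0.203], [0.07, 0, 0], 0], [[0.08, 0.07, 0.203], [0.07, 0, 0], 0], [[0.08, 0.07, 0.203], [0.07, 0, 0], 0]]}}

```text
time: 2.35
position: [573.3, -210.1, 179.8]
tcp_rot: [-161.7, 90.0, 88.4]
force: [0.1, -0.8, -0.3]
opening: 1.001
```

Run:
```python
from h import *
from rig import arm,cams
o=arm.get_obs(); print(o["time"],o["position"],o["tcp_rot"],o["qpos"])
M=rot(o["tcp_rot"]).as_matrix(); print(np.round(M,3),np.degrees(np.arctan2(M[1,1],M[0,1])))
c=cams.read_camera("wrist"); cv2.imwrite("pics/w1.png",c["frame"][:,:,::-1]); print(C(c))
print("cap top proj",proj(C(c),[572.8,-212.3,78]))
c=cams.read_camera("top"); cv2.imwrite("pics/top1.png",cv2.resize(c["frame"][115:315,150:350,::-1],None,fx=3,fy=3,interpolation=cv2.INTER_CUBIC))
```

```text
2.35 [ 573.33324745 -210.07303648  179.8311764 ] [-161.67566535   89.95255157   88.43213406] [-2.12259006e+01  2.33326726e+01  8.89861244e+01  4.82959720e-02
  6.76971721e+01 -1.35203462e+00]
[[ 0.     0.94  -0.34 ]
 [ 0.001 -0.34  -0.94 ]
 [-1.    -0.    -0.001]] -19.89219472268926
(array([[412.42434281,   0.        , 319.56898971],
       [  0.        , 412.42434281, 239.59032458],
       [  0.        ,   0.        ,   1.        ]]), array([ 601.44116747, -130.89843364,  325.8961832 ]), array([ 1.61177166e+02,  2.81961184e-02, -1.99150896e+01]))
cap top proj [321.0164352  242.25058137]
```

View pics/w1.png

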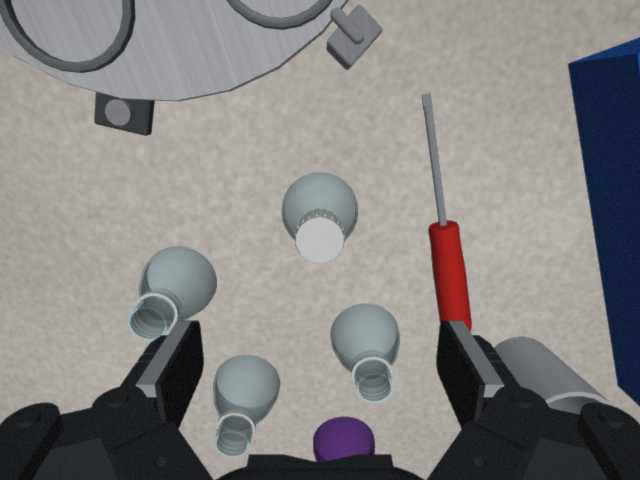

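View pics/top1.png

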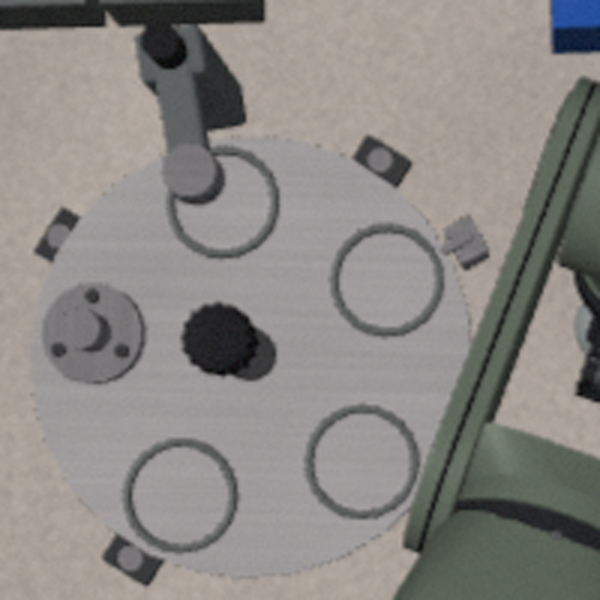

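Run:
```python
from h import *
from scipy.optimize import least_squares
w=([[412.42434,0,319.56899],[0,412.42434,239.59],[0,0,1]],[601.441,-130.898,325.896],[161.177166,.0282,-19.9151])
print(ray(w,(320,240),78))
d=lambda x,y:((x+.5)/3-.5+150,(y+.5)/3-.5+115)
pts=[(223.5,202),(387.5,279.5),(362,461),(181,495)]
P=np.array([ray("top",d(*p),46)[:2] for p in pts]+[ray("top",d(94,332.5),45)[:2]])
k=np.array([72,0,-72,-144,144])
f=lambda v:(np.c_[v[0]+112*np.cos(np.radians(v[2]+k)),v[1]+112*np.sin(np.radians(v[2]+k))]-P).ravel()
r=least_squares(f,[555,51,-64]); print(P.round(1),r.x,r.fun.round(1))
print("load",r.x[:2]+112*np.array([np.cos(np.radians(r.x[2])),np.sin(np.radians(r.x[2]))]))
print("pointer",ray("top",d(465,240),47), np.degrees(np.arctan2(ray("top",d(465,240),47)[1]-r.x[1],ray("top",d(465,240),47)[0]-r.x[0])))
s=ray("top",d(192,173),164); print("spindle",s,np.degrees(np.arctan2(s[1]-r.x[1],s[0]-r.x[0])))
print(ray(w,(340,20),47))
```

```text
[ 572.70666213 -210.65602827   78.        ]
[[665.9  69.2]
 [606.6 -47.8]
 [477.  -27. ]
 [456.1 102.4]
 [574.1 163.7]] [555.93939681  52.13701387 -63.03847309] [ 0.7  0.3  0.1  0.1 -0.3 -0.   0.   0.6 -0.5 -1. ]
load [606.7193123  -47.68983715]
pointer [ 633.49426801 -104.06907073   47.        ] -63.59602811837755
spindle [663.87647507  67.85474245 164.        ] 8.285140309364206
[628.33008369 -92.54503028  47.        ]
```

```bash
cat >> h.py <<'E'
import json,os
def track(moves=[]):
    """apply moves (shift, turn) to stored commanded pose"""
    S=json.load(open("st.json")) if os.path.exists("st.json") else dict(p=[241.689,521.755,227.438],psi=65.145)
    for s,w in moves:
        A=down(S["psi"]); S["p"]=list(np.array(S["p"])+A.apply(np.array(s)*600)); S["psi"]-=w*360
    json.dump(S,open("st.json","w")); print("commanded",np.round(S["p"],2),round(S["psi"],2)); return S["p"],S["psi"]
E
python3 - <<'E'
from h import *
from rig import arm
p,a=track([([0,-.387,.448],.0833),([0,-.1,.526],.0833),([.08,.07,.203],.07)])
o=arm.get_obs(); print(o["position"],o["time"])
cmd(p,a,[572.8,-211.5,70],a)
E
```

```text
commanded [ 573.47 -212.02  179.44] -20.03
[ 573.45522261 -210.33845819  180.31600249] 2.45
shift [ 0.1824 -0.0013 -0.0004] turn [0. 0. 0.] rows>= 3.0
```

Call:
{"name": "move_arm", "arguments": {"commands": [[[0.06, 0, 0], [0, 0, 0], 0], [[0.12, 0, 0], [0, 0, 0], 0], [[0.15, 0, 0], [0, 0, 0], 0], [[0.17, 0, 0], [0, 0, 0], 0], [[0.182, 0, 0], [0, 0, 0], 0], [[0.182, 0, 0], [0, 0, 0], 0]]}}

```text
time: 3.05
position: [573.5, -211.6, 70.2]
tcp_rot: [-141.8, 90.0, 108.2]
force: [-0.9, -0.1, -0.4]
opening: 1.004
```

Run:
```python
from h import *
from rig import arm,cams
p,a=track([([0.182,0,0],0)])
for n in ("wrist","scene"):
    c=cams.read_camera(n); cv2.imwrite(f"pics/{n}2.png",c["frame"][:,:,::-1])
    print(C(c)[1:] , proj(C(c),[572.7,-211,78]))
o=arm.get_obs(); print(o["position"],o["time"],o["force"])
```

```text
commanded [ 573.47 -212.02   70.24] -20.03
(array([ 601.77027371, -132.36473872,  216.22207735]), array([ 1.61140650e+02,  2.19409267e-02, -2.00162650e+01])) [318.66644789 330.10662932]
(array([985.26547217, 324.64977468, 800.76284078]), array([-1.36315390e+02,  1.11376463e-01,  1.35759533e+02])) [284.67726626 255.13045277]
[ 574.23405839 -212.09825939   71.31938677] 3.15 [ 0.59502332  0.36290443 -0.3017785 ]
```

View pics/wrist2.png

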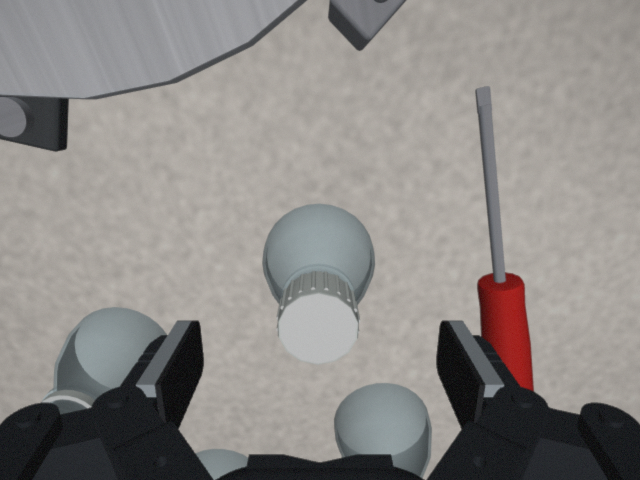

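View pics/scene2.png

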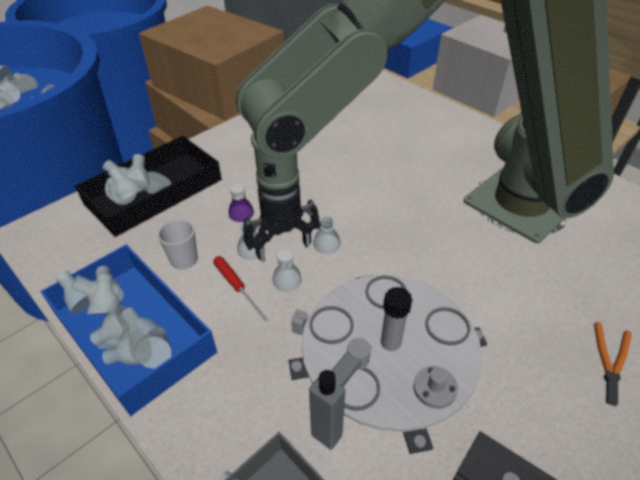

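Run:
```python
from h import *
w=([[412.42434,0,319.56899],[0,412.42434,239.59],[0,0,1]],[601.770,-132.365,216.222],[161.14065,.0219,-20.01626])
A=down(-20.03); p=np.array([574,-212,71])
for x in (-13,4,17):
  for y in (-42.5,42.5):
    for z in (-11,11):
      q=p+A.apply([x,y,z]); print(x,y,z,proj(w,q).round(),proj("scene",q).round())
a=cv2.imread("pics/scene2.png"); cv2.imwrite("pics/s2c.png",cv2.resize(a[160:310,210:370],None,fx=4,fy=4,interpolation=cv2.INTER_CUBIC))
```

```text
-13 -42.5 -11 [205. 313.] [306. 250.]
-13 -42.5 11 [210. 365.] [301. 243.]
-13 42.5 -11 [441. 313.] [265. 264.]
-13 42.5 11 [435. 365.] [261. 256.]
4 -42.5 -11 [216. 292.] [306. 256.]
4 -42.5 11 [221. 340.] [302. 249.]
4 42.5 -11 [429. 293.] [266. 269.]
4 42.5 11 [424. 340.] [262. 262.]
17 -42.5 -11 [224. 279.] [306. 261.]
17 -42.5 11 [227. 324.] [302. 253.]
17 42.5 -11 [421. 279.] [267. 274.]
17 42.5 11 [417. 324.] [263. 266.]
```

View pics/s2c.png

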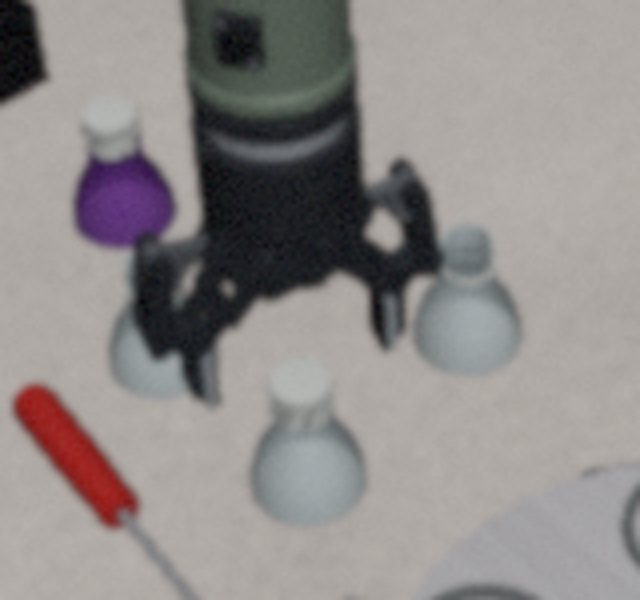

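The wrist view shows the cap at (318,327), centred between the fingers. However, the open tips, at (200,322) and (440,322), look about 20 mm further back than the description says. I'll part-close here, clear of the cap, to see where the tips really go.

Call:
{"name": "move_arm", "arguments": {"commands": [[[0, 0, 0], [0, 0, 0], 0.4], [[0, 0, 0], [0, 0, 0], 0.4], [[0, 0, 0], [0, 0, 0], 0.4], [[0, 0, 0], [0, 0, 0], 0.4], [[0, 0, 0], [0, 0, 0], 0.4]], "grip_force": 30}}

```text
time: 3.65
position: [573.5, -212.0, 70.3]
tcp_rot: [123.1, 90.0, 13.0]
force: [-1.0, 0.8, 0.5]
opening: 0.601
```

Run:
```python
from h import *
from rig import arm,cams
c=cams.read_camera("wrist"); cv2.imwrite(f"pics/wrist3.png",c["frame"][:,:,::-1])
w=C(c)
c=cams.read_camera("scene"); cv2.imwrite("pics/s3c.png",cv2.resize(c["frame"][160:310,210:370,::-1],None,fx=4,fy=4,interpolation=cv2.INTER_CUBIC))
o=arm.get_obs(); print(o["position"],o["time"],o["force"],o["opening"])
A=down(-20.03); p=o["position"]; y=42.5*o["opening"]
for x in (-20,-10,0,10): print(x,proj(w,p+A.apply([x,-y,-11])).round(),proj(w,p+A.apply([x,-y,11])).round(),(proj("scene",p+A.apply([x,-y,-11]))*4-[840,640]).round(),(proj("scene",p+A.apply([x,y,-11]))*4-[840,640]).round())
```

```text
[ 573.47268314 -212.02499003   70.21220231] 3.75 [ 0.53343862  0.1921237  -0.22529185] 0.5993930311710011
-20 [248. 322.] [251. 375.] [351. 363.] [254. 394.]
-10 [252. 308.] [255. 359.] [352. 377.] [255. 408.]
0 [256. 296.] [259. 344.] [353. 390.] [257. 422.]
10 [260. 285.] [262. 331.] [354. 404.] [258. 435.]
```

View pics/wrist3.png

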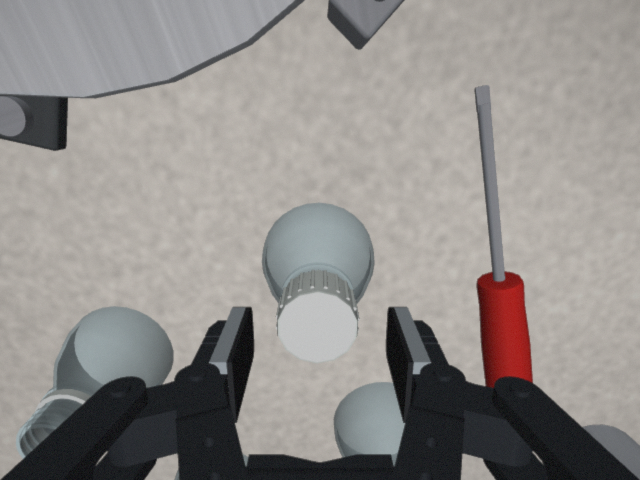

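View pics/s3c.png

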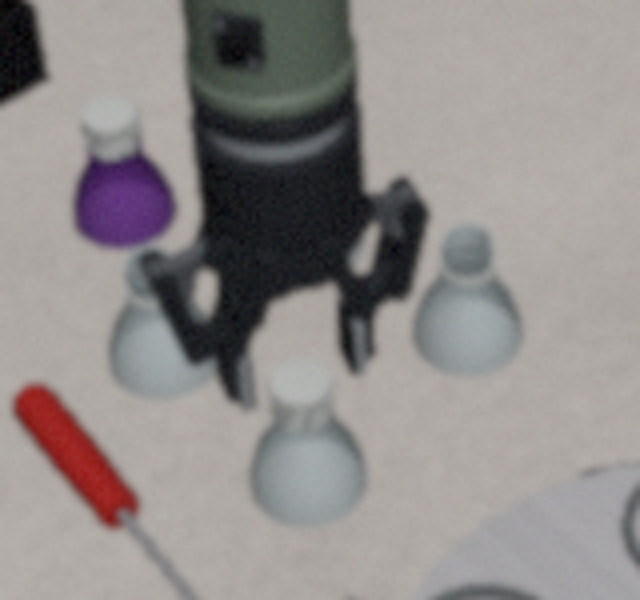

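Both cameras put the tips about 10 mm behind the reported TCP, not 17 mm ahead of it. They are beside the cap's top rim, so I'll go 20 mm lower before gripping.

Call:
{"name": "move_arm", "arguments": {"commands": [[[0.01, 0, 0], [0, 0, 0], 0.4], [[0.02, 0, 0], [0, 0, 0], 0.4], [[0.03, 0, 0], [0, 0, 0], 0.4], [[0.033, 0, 0], [0, 0, 0], 0.4], [[0.033, 0, 0], [0, 0, 0], 0.4]]}}

```text
time: 4.25
position: [573.1, -211.9, 49.7]
tcp_rot: [-95.4, 89.9, 154.6]
force: [-0.2, 0.2, 0.3]
opening: 0.599
```

Run:
```python
from h import *
from rig import arm,cams
track([([0.033,0,0],0)])
c=cams.read_camera("wrist"); cv2.imwrite(f"pics/wrist4.png",c["frame"][:,:,::-1])
c=cams.read_camera("scene"); cv2.imwrite("pics/s4c.png",cv2.resize(c["frame"][180:280,240:340,::-1],None,fx=6,fy=6,interpolation=cv2.INTER_CUBIC))
o=arm.get_obs(); print(o["position"],o["time"],o["force"],o["opening"])
```

```text
commanded [ 573.47 -212.02   50.44] -20.03
[ 573.60674019 -212.03941541   50.35759224] 4.35 [0.17478584 0.38263606 0.86480829] 0.5972916735144044
```

View pics/wrist4.png

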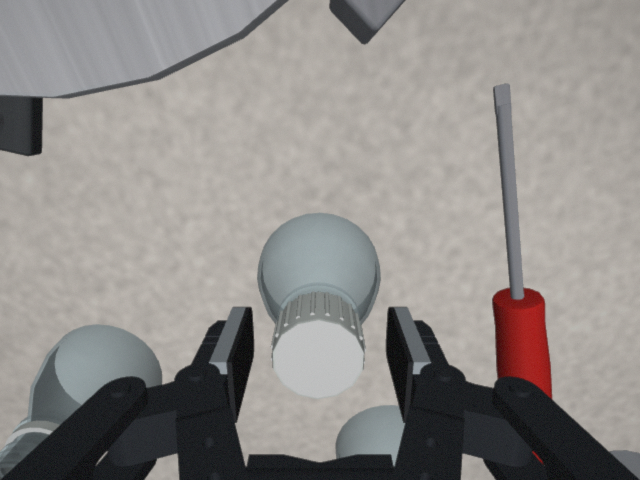

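View pics/s4c.png

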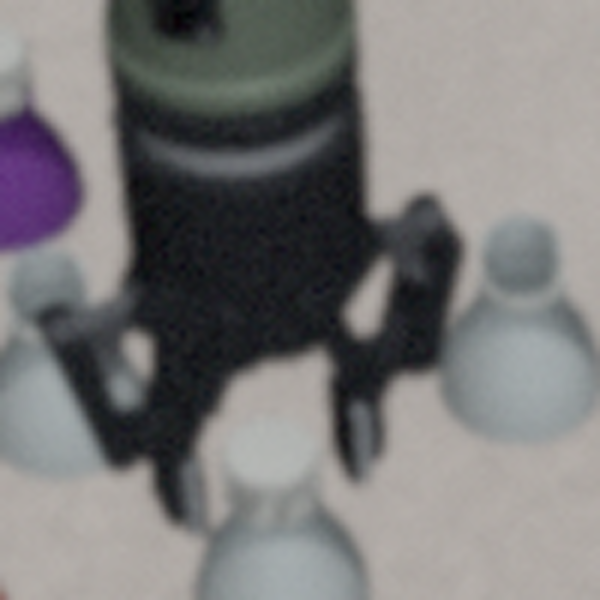

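Tips now flank the cap at about its lower rim (scene crop (195,530) and (360,480)), and the cap is centred. Closing.

Call:
{"name": "move_arm", "arguments": {"commands": [[[0, 0, 0], [0, 0, 0], 0.55], [[0, 0, 0], [0, 0, 0], 0.65], [[0, 0, 0], [0, 0, 0], 0.75], [[0, 0, 0], [0, 0, 0], 0.85], [[0, 0, 0], [0, 0, 0], 0.85], [[0, 0, 0], [0, 0, 0], 0.85]], "grip_force": 30}}

```text
time: 4.95
position: [573.6, -212.1, 50.7]
tcp_rot: [98.0, 90.0, -12.1]
force: [-0.4, 1.3, 3.3]
opening: 0.36
```

Run:
```python
from h import *
from rig import arm,cams
c=cams.read_camera("wrist"); cv2.imwrite(f"pics/wrist5.png",c["frame"][:,:,::-1])
o=arm.get_obs(); print(o["position"],o["time"],o["force"],o["opening"]*85)
```

```text
[ 573.67001774 -212.0794437    50.71325617] 5.0 [0.01057409 0.7392365  3.44267336] 30.779734078827367
```

View pics/wrist5.png

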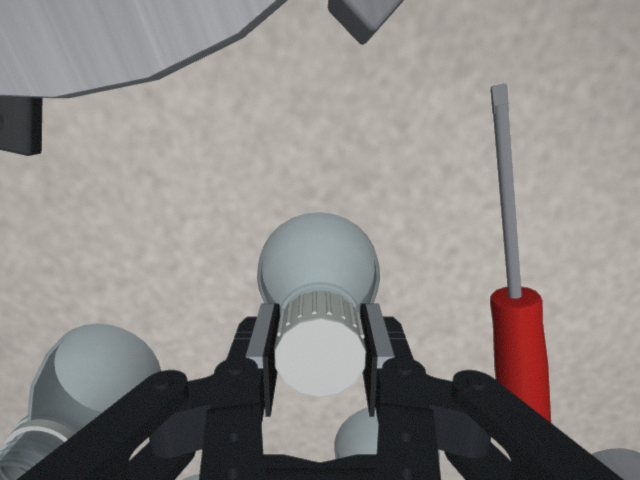

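Call:
{"name": "move_arm", "arguments": {"commands": [[[-0.005, 0, 0], [0, 0, 0], 0.85], [[-0.03, 0, 0], [0, 0, 0], 0.85], [[-0.07, 0, 0], [0, 0, 0], 0.85], [[-0.11, 0, 0], [0, 0, 0], 0.85], [[-0.133, 0, 0], [0, 0, 0], 0.85], [[-0.133, 0, 0], [0, 0, 0], 0.85]]}}

```text
time: 5.6
position: [574.6, -212.4, 132.1]
tcp_rot: [90.2, 89.8, -19.8]
force: [-0.6, 0.6, -0.5]
opening: 0.36
```

Run:
```python
from h import *
from rig import arm,cams
p,a=track([([-0.133,0,0],0)])
o=arm.get_obs(); print(o["position"],o["time"],o["force"],o["opening"]*85)
c=cams.read_camera("wrist"); cv2.imwrite(f"pics/wrist6.png",c["frame"][:,:,::-1])
cmd(p,a,[607.3,-47,p[2]],a)
```

```text
commanded [ 573.47 -212.02  130.24] -20.03
[ 574.58340526 -212.42428182  132.11099327] 5.6 [-0.55996499  0.63927258 -0.51963536] 30.613667840288308
shift [ 0.     -0.0412 -0.2777] turn [0. 0. 0.] rows>= 4.0
```

View pics/wrist6.png

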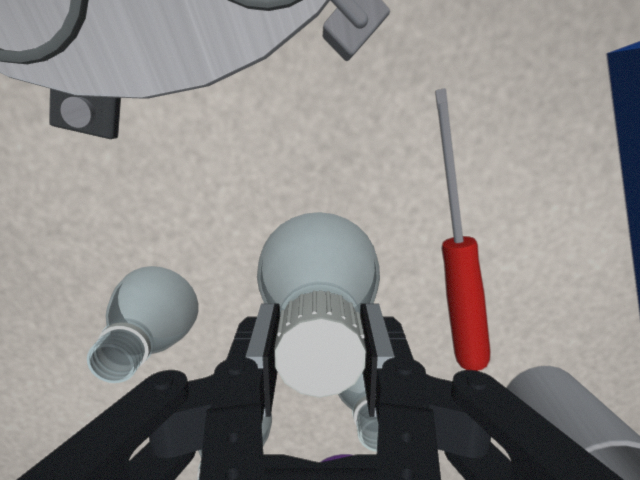

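The top is held and lifted, upright in the grip at (320,357) as before. Moving it over the nest, eased at both ends.

Call:
{"name": "move_arm", "arguments": {"commands": [[[0, -0.004, -0.027], [0, 0, 0], 0.85], [[0, -0.012, -0.081], [0, 0, 0], 0.85], [[0, -0.021, -0.142], [0, 0, 0], 0.85], [[0, -0.03, -0.203], [0, 0, 0], 0.85], [[0, -0.037, -0.25], [0, 0, 0], 0.85], [[0, -0.04, -0.27], [0, 0, 0], 0.85], [[0, -0.0412, -0.2777], [0, 0, 0], 0.85], [[0, -0.0412, -0.2777], [0, 0, 0], 0.85]]}}

```text
time: 6.45
position: [606.9, -46.7, 129.5]
tcp_rot: [-64.5, 89.9, -174.5]
force: [0.1, -0.2, 0.1]
opening: 0.362
```

Call:
{"name": "move_arm", "arguments": {"commands": [[[0.02, 0, 0], [0, 0, 0], 0.85], [[0.03, 0, 0], [0, 0, 0], 0.85], [[0.03, 0, 0], [0, 0, 0], 0.85]]}}

```text
time: 6.75
position: [606.1, -47.9, 110.4]
tcp_rot: [-75.1, 89.8, 174.8]
force: [-0.4, -0.4, -0.2]
opening: 0.365
```

Run:
```python
from h import *
from rig import arm,cams
p,a=track([([0,-.0412,-.2777],0),([.03,0,0],0)])
c=cams.read_camera("wrist"); cv2.imwrite(f"pics/wrist7.png",c["frame"][:,:,::-1])
w=C(c)
o=arm.get_obs(); print(o["position"],o["time"],o["force"],o["opening"]*85)
print(w, "load nest proj z47",proj(w,[606.7,-47.7,47]))
c=cams.read_camera("scene"); cv2.imwrite("pics/s7c.png",cv2.resize(c["frame"][230:380,260:410,::-1],None,fx=4,fy=4,interpolation=cv2.INTER_CUBIC))
c=cams.read_camera("top"); cv2.imwrite("pics/t7c.png",cv2.resize(c["frame"][115:315,150:350,::-1],None,fx=3,fy=3,interpolation=cv2.INTER_CUBIC))
```

```text
commanded [607.32 -47.01 112.24] -20.03
[606.61283099 -47.79656028 111.16175135] 6.8 [ 0.19380004  0.27035361 -0.47621175] 30.964788454239137
(array([[412.42434281,   0.        , 319.56898971],
       [  0.        , 412.42434281, 239.59032458],
       [  0.        ,   0.        ,   1.        ]]), array([634.96248439,  31.26975143, 256.33038083]), array([161.08031467,   0.20824117, -20.13303082])) load nest proj z47 [322.14510703 260.59218467]
```

View pics/wrist7.png

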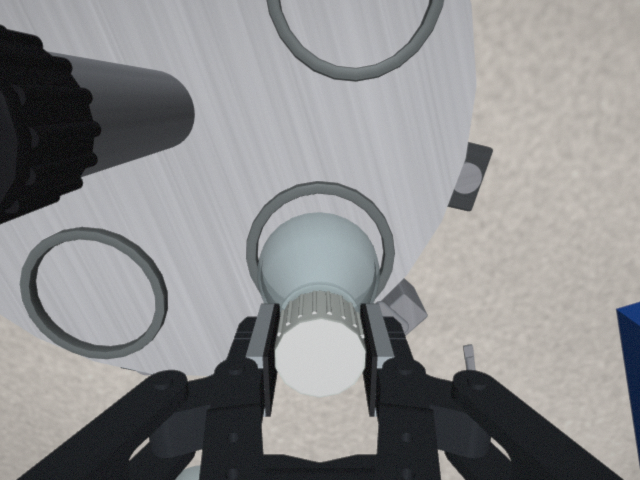

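View pics/s7c.png

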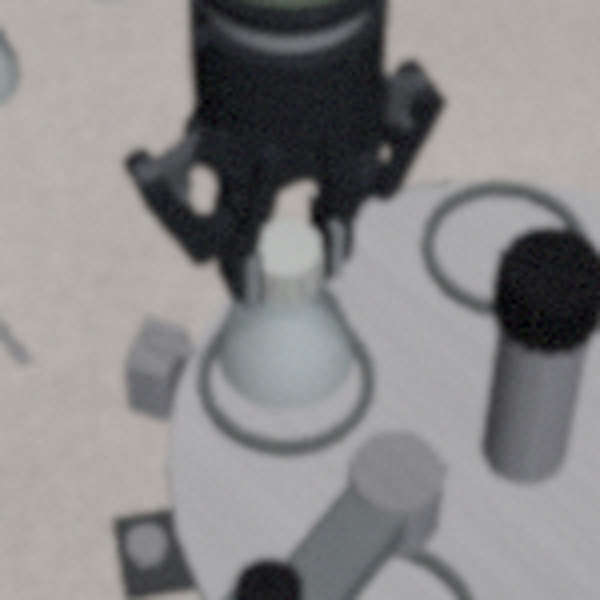

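View pics/t7c.png

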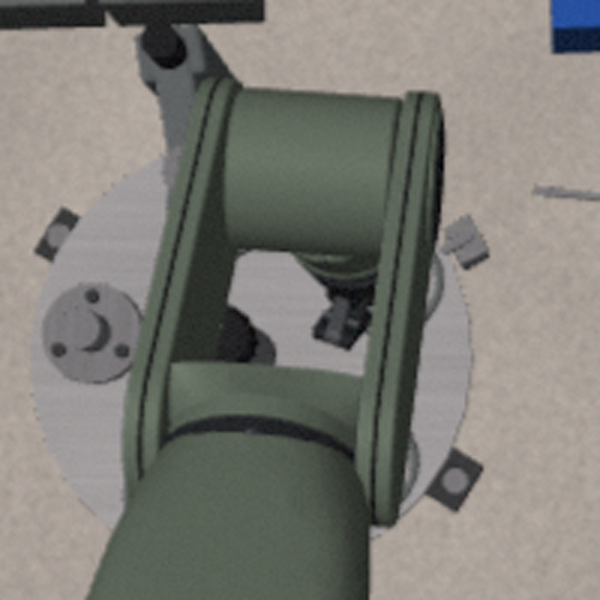

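Run:
```python
from h import *
w=([[412.42434,0,319.56899],[0,412.42434,239.59],[0,0,1]],[634.9625,31.26975,256.33],[161.08031,.20824,-20.13303])
t=np.radians(np.arange(0,360,5))
for r,z in((41,47),(35,47)):
  q=np.array([proj(w,[606.7+r*np.cos(a),-47.7+r*np.sin(a),z]) for a in t]); print("nest",r,q.min(0).round(1),q.max(0).round(1))
p=np.array([606.61,-47.8,111.16]); 
for r,z in((31,60.5),(31,64)):
  q=np.array([proj(w,[p[0]+r*np.cos(a),p[1]+r*np.sin(a),z]) for a in t]); print("skirt",q.min(0).round(1),q.max(0).round(1))
q=np.array([proj(w,[p[0]+16*np.cos(a),p[1]+16*np.sin(a),138.5]) for a in t]); print("cap",q.min(0).round(1),q.max(0).round(1))
a=cv2.imread("pics/wrist7.png"); cv2.imwrite("pics/w7c.png",cv2.resize(a[160:410,220:420],None,fx=3,fy=3)[:600])
```

```text
nest 41 [247.  186.4] [397.4 326.5]
nest 35 [258.1 197.9] [386.3 317.3]
skirt [262.  212.4] [382.3 323.5]
skirt [261.  214.3] [383.3 326.9]
cap [275.1 320.3] [370.2 401.2]
```

View pics/w7c.png

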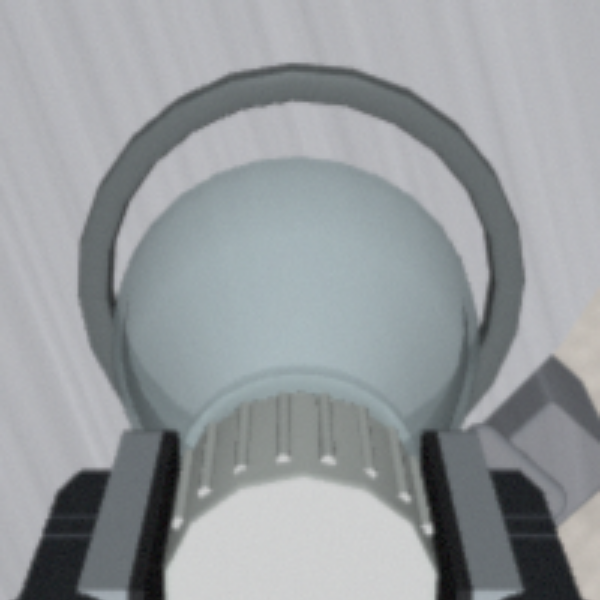

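The nest ring is seen about 4 px (2 mm) further along −z of the tool than predicted, while the skirt is where the tool says it is. I'll correct by 1.8 mm and lower.

Call:
{"name": "move_arm", "arguments": {"commands": [[[0.008, 0, -0.003], [0, 0, 0], 0.85], [[0.017, 0, -0.003], [0, 0, 0], 0.85], [[0.025, 0, -0.003], [0, 0, 0], 0.85], [[0.031, 0, -0.003], [0, 0, 0], 0.85], [[0.034, 0, -0.003], [0, 0, 0], 0.85], [[0.035, 0, -0.003], [0, 0, 0], 0.85], [[0.035, 0, -0.003], [0, 0, 0], 0.85]]}}

```text
time: 7.6
position: [608.0, -45.3, 91.2]
tcp_rot: [-173.1, 90.0, 76.9]
force: [1.0, -0.4, -0.6]
opening: 0.367
```

Run:
```python
from h import *
from rig import arm,cams
p,a=track([([.035,0,-.003],0)])
c=cams.read_camera("wrist"); cv2.imwrite(f"pics/wrist8.png",cv2.resize(c["frame"][160:360,220:420,::-1],None,fx=3,fy=3))
o=arm.get_obs(); print(o["position"],o["time"],o["force"],o["opening"]*85)
c=cams.read_camera("scene"); cv2.imwrite("pics/s8c.png",cv2.resize(c["frame"][230:380,260:410,::-1],None,fx=4,fy=4,interpolation=cv2.INTER_CUBIC))
```

```text
commanded [607.93 -45.32  91.24] -20.03
[608.06083199 -45.29430872  91.321272  ] 7.65 [ 1.62261279 -0.34436283  0.06943672] 30.723930099576915
```

View pics/wrist8.png

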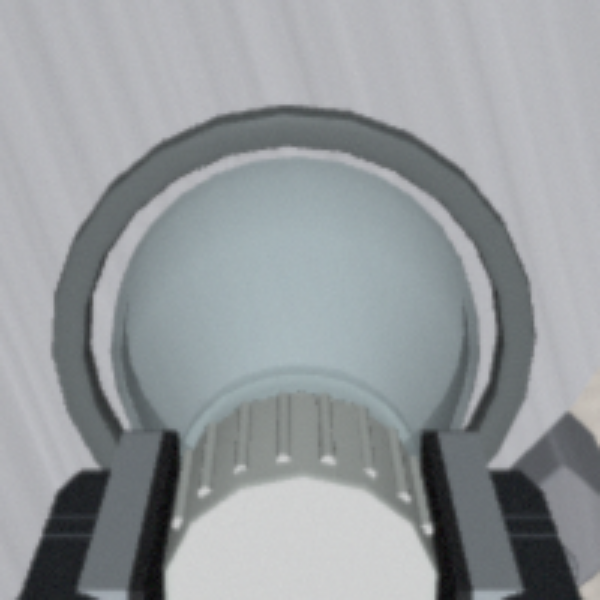

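View pics/s8c.png

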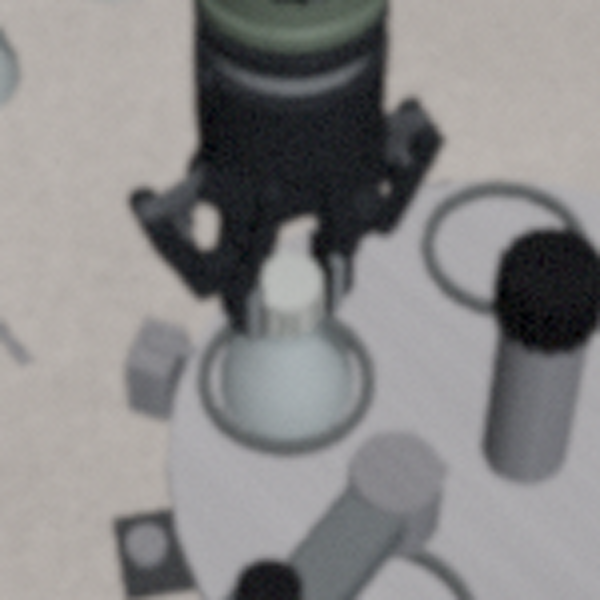

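Call:
{"name": "move_arm", "arguments": {"commands": [[[0.001, 0, 0], [0, 0, 0], 0.85], [[0.001, 0, 0], [0, 0, 0], 0.62], [[0.001, 0, 0], [0, 0, 0], 0.58], [[0.001, 0, 0], [0, 0, 0], 0.5], [[0.001, 0, 0], [0, 0, 0], 0.4], [[0.001, 0, 0], [0, 0, 0], 0.3], [[0.001, 0, 0], [0, 0, 0], 0.2], [[0.001, 0, 0], [0, 0, 0], 0.2]]}}

```text
time: 8.5
position: [608.0, -45.3, 90.6]
tcp_rot: [125.2, 90.0, 15.2]
force: [0.0, -0.7, 0.3]
opening: 0.801
```

Run:
```python
from h import *
from rig import arm,cams
p,a=track([([.001,0,0],0)])
c=cams.read_camera("wrist"); cv2.imwrite(f"pics/wrist9.png",c["frame"][:,:,::-1])
o=arm.get_obs(); print(o["position"],o["time"],o["force"],o["opening"]*85)
```

```text
commanded [607.93 -45.32  90.64] -20.03
[607.93949168 -45.29532371  90.60100643] 8.55 [0.44772324 0.20320712 0.70277456] 68.17637350340961
```

View pics/wrist9.png

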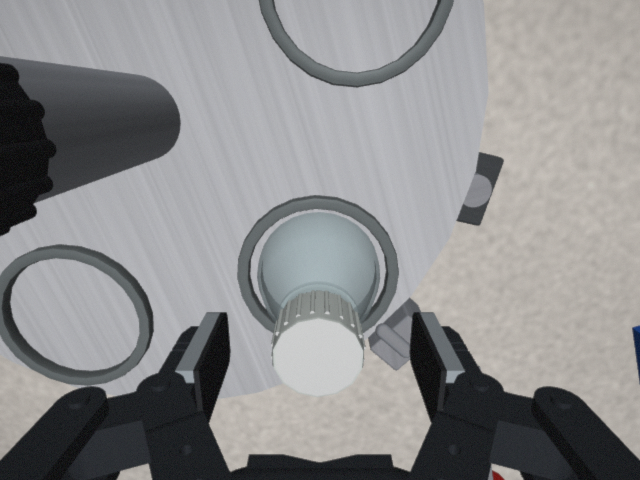

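Call:
{"name": "move_arm", "arguments": {"commands": [[[-0.02, 0, 0], [0, 0, 0], 0.2], [[-0.08, 0, 0], [0, 0, 0], 0.2], [[-0.15, 0, 0], [0, 0, 0], 0.1], [[-0.23, 0, 0], [0, 0, 0], 0], [[-0.25, 0, 0], [0, 0, 0], 0]]}}

```text
time: 9.05
position: [610.6, -45.5, 247.9]
tcp_rot: [105.1, 89.3, -4.9]
force: [1.0, 0.2, 0.9]
opening: 0.999
```

Run:
```python
from h import *
from rig import arm,cams
p,a=track([([-.25,0,0],0)])
c=cams.read_camera("wrist"); cv2.imwrite(f"pics/wrist10.png",c["frame"][:,:,::-1])
o=arm.get_obs(); print(o["position"],o["time"],o["force"],o["opening"]*85)
cmd(p,a,[556,52,p[2]],a)
```

```text
commanded [607.93 -45.32 240.64] -20.03
[610.35874168 -45.53799565 247.36895049] 9.1 [0.92245885 0.35980432 0.98958987] 85.14904004839765
shift [ 0.     -0.1369 -0.1227] turn [0. 0. 0.] rows>= 3.0
```

View pics/wrist10.png

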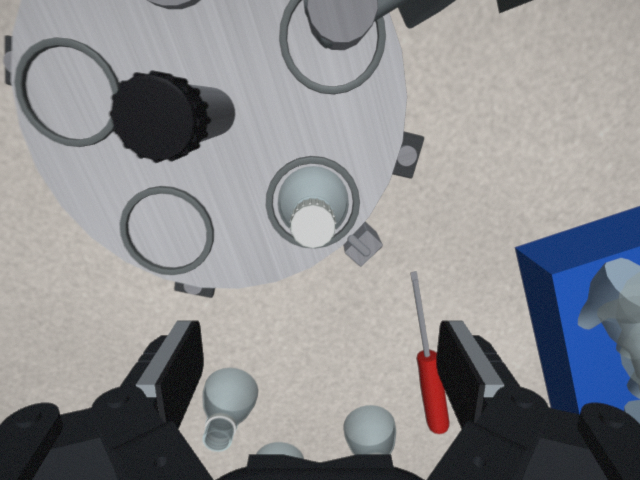

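Call:
{"name": "move_arm", "arguments": {"commands": [[[0, -0.03, -0.027], [0, 0, 0], 0], [[0, -0.08, -0.072], [0, 0, 0], 0], [[0, -0.12, -0.108], [0, 0, 0], 0], [[0, -0.137, -0.123], [0, 0, 0], 0], [[0, -0.137, -0.123], [0, 0, 0], 0], [[0, -0.137, -0.123], [0, 0, 0], 0]]}}

```text
time: 9.7
position: [556.3, 51.6, 240.3]
tcp_rot: [19.9, 90.0, -90.1]
force: [0.1, -0.4, 0.5]
opening: 1.0
```

Run:
```python
from h import *
from rig import arm,cams
p,a=track([([0,-.137,-.123],0)])
c=cams.read_camera("wrist"); cv2.imwrite(f"pics/wrist11.png",c["frame"][:,:,::-1]); w=C(c)
o=arm.get_obs(); print(o["position"],o["time"],o["force"],o["opening"]*85)
print(w[1:],proj(w,[556,52,172]),proj(w,[556,52,45]))
t=np.radians(np.arange(0,360,5))
q=np.array([proj(w,[556+22*np.cos(a),52+22*np.sin(a),172]) for a in t]); print("knob",q.min(0).round(1),q.max(0).round(1))
```

```text
commanded [555.98  52.17 240.64] -20.03
[556.51028592  51.27826178 240.30368531] 9.75 [ 0.34928967 -0.27382368  0.48765727] 84.97546277556425
(array([584.59392522, 130.94259938, 386.20021544]), array([ 1.61089405e+02,  1.15994705e-03, -2.00350535e+01])) [319.90302477 257.54957614] [319.79138803 202.88315291]
knob [280.4 219.6] [359.4 293.2]
```

View pics/wrist11.png

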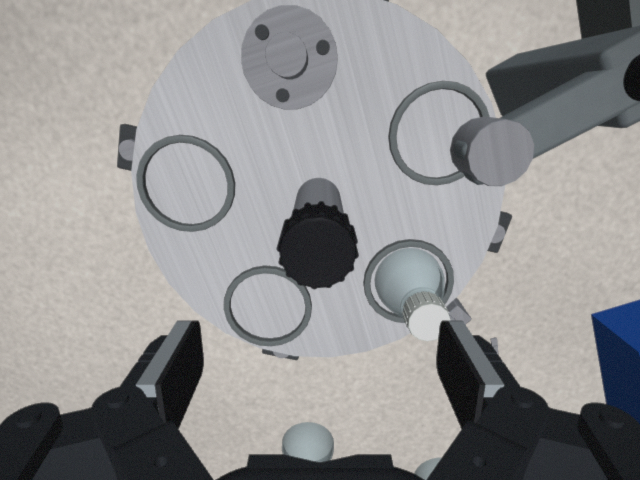

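Call:
{"name": "move_arm", "arguments": {"commands": [[[0.03, -0.001, -0.0025], [0, 0, 0], 0], [[0.07, -0.001, -0.0025], [0, 0, 0], 0], [[0.11, -0.001, -0.0025], [0, 0, 0], 0.1], [[0.14, -0.001, -0.0025], [0, 0, 0], 0.2], [[0.16, -0.001, -0.0025], [0, 0, 0], 0.25], [[0.172, -0.001, -0.0025], [0, 0, 0], 0.25], [[0.172, -0.001, -0.0025], [0, 0, 0], 0.25]]}}

```text
time: 10.45
position: [555.9, 53.2, 136.7]
tcp_rot: [-64.0, 89.9, -174.1]
force: [-0.8, 0.0, -0.5]
opening: 0.752
```

Run:
```python
from h import *
from rig import arm,cams
p,a=track([([.172,-.001,-.0025],0)])
c=cams.read_camera("wrist"); cv2.imwrite(f"pics/wrist12.png",c["frame"][:,:,::-1]); w=C(c)
o=arm.get_obs(); print(o["position"],o["time"],o["force"],o["opening"]*85)
c=cams.read_camera("scene"); cv2.imwrite("pics/s12c.png",cv2.resize(c["frame"][200:400,280:480,::-1],None,fx=3,fy=3,interpolation=cv2.INTER_CUBIC))
t=np.radians(np.arange(0,360,5))
q=np.array([proj(w,[556+22*np.cos(a),53.5+22*np.sin(a),172]) for a in t]); print("knob",q.min(0).round(1),q.max(0).round(1))
```

```text
commanded [555.93  53.79 137.44] -20.03
[556.36949115  53.43353949 137.49424926] 10.5 [ 0.70323038 -0.13256167  0.05635831] 64.05113409145123
knob [252.5 315. ] [390.2 430.8]
```

View pics/wrist12.png

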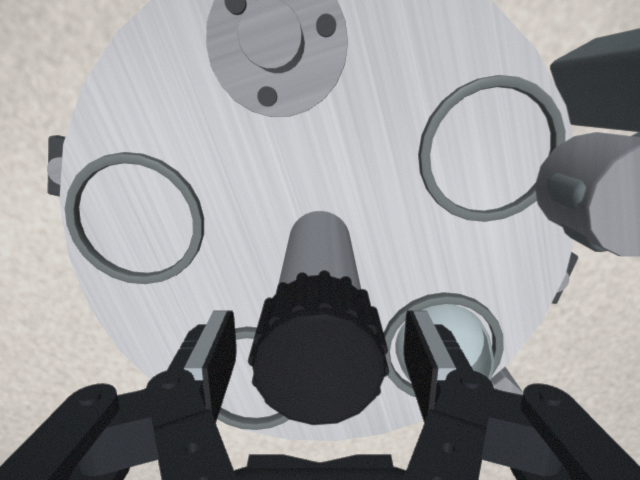

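View pics/s12c.png

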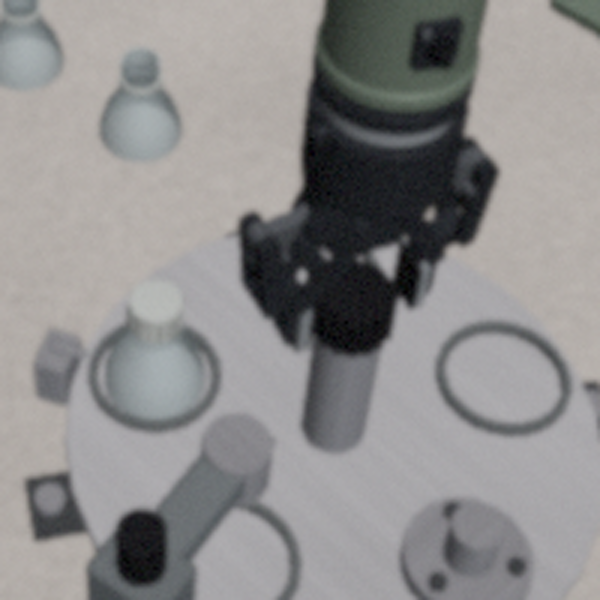

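Knob top at (318,355) lies between the pads, and in the scene view the tips are level with its lower half. Gripping the knob.

Call:
{"name": "move_arm", "arguments": {"commands": [[[0, 0, 0], [0, 0, 0], 0.4], [[0, 0, 0], [0, 0, 0], 0.5], [[0, 0, 0], [0, 0, 0], 0.6], [[0, 0, 0], [0, 0, 0], 0.7], [[0, 0, 0], [0, 0, 0], 0.7], [[0, 0, 0], [0, 0, 0], 0.7]], "grip_force": 60}}

```text
time: 11.15
position: [555.8, 54.1, 138.7]
tcp_rot: [146.9, 90.0, 36.9]
force: [-3.4, 0.6, 6.7]
opening: 0.5
```

Run:
```python
from h import *
from rig import arm,cams
c=cams.read_camera("wrist"); cv2.imwrite(f"pics/wrist13.png",c["frame"][:,:,::-1])
o=arm.get_obs(); print(o["position"],o["time"],o["force"],o["wrist_torque"],o["opening"]*85,o["qpos"])
```

```text
[555.82063266  54.07658472 138.65111163] 11.2 [-2.50337462  1.22048293  6.00825626] [0.13963038 0.56751262 0.01114668] 42.37547881172797 [4.36095632e+00 2.08810799e+01 9.94577465e+01 3.20849733e-02
 5.96213524e+01 2.43705329e+01]
```

View pics/wrist13.png

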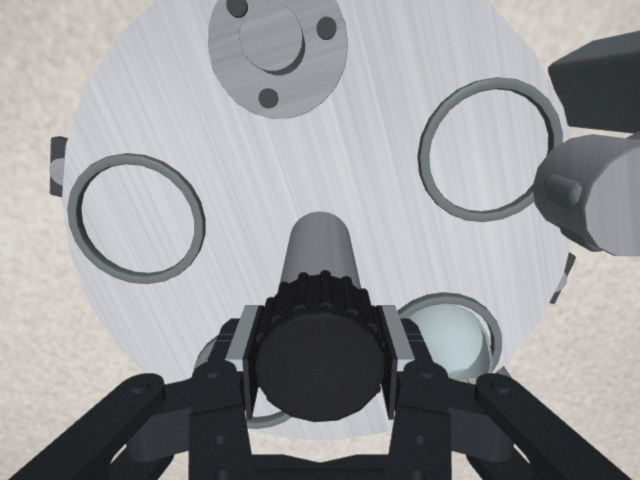

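Call:
{"name": "move_arm", "arguments": {"commands": [[[0, 0, 0], [-0.002, 0, 0], 0.7], [[0, 0, 0], [-0.006, 0, 0], 0.7], [[0, 0, 0], [-0.012, 0, 0], 0.7], [[0, 0, 0], [-0.02, 0, 0], 0.7], [[0, 0, 0], [-0.028, 0, 0], 0.7], [[0, 0, 0], [-0.036, 0, 0], 0.7], [[0, 0, 0], [-0.044, 0, 0], 0.7], [[0, 0, 0], [-0.052, 0, 0], 0.7]]}}

```text
time: 12.0
position: [555.6, 54.1, 138.6]
tcp_rot: [167.5, 89.9, 76.3]
force: [-3.8, 0.8, 6.4]
opening: 0.495
```

Run:
```python
from h import *
from rig import arm,cams
p,a=track([([0,0,0],-.052)])
c=cams.read_camera("wrist"); cv2.imwrite(f"pics/wrist14.png",c["frame"][:,:,::-1])
o=arm.get_obs(); print(o["position"],o["time"],o["force"],o["wrist_torque"],o["opening"]*85,o["qpos"])
```

```text
commanded [555.93  53.79 137.44] -1.31
[555.54824278  54.14046359 138.63264563] 12.05 [-3.12501692  0.05412406  6.32508103] [ 0.1344509   0.63609043 -0.23159013] 42.53820428538598 [4.36253200e+00 2.08732764e+01 9.94733334e+01 4.63102633e-02
 5.96419438e+01 5.45603812e+00]
```

View pics/wrist14.png

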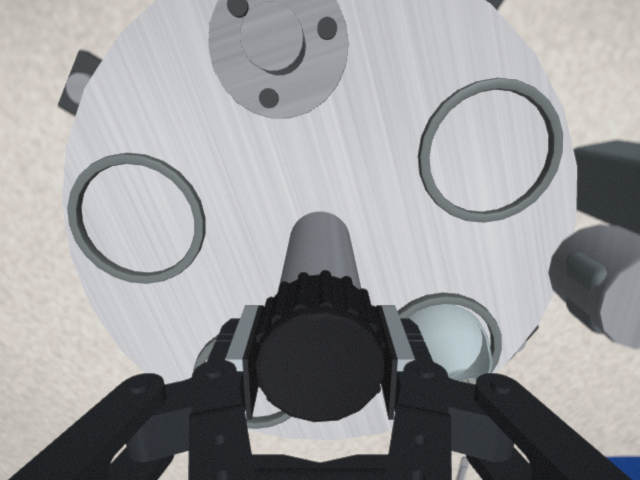

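The disc is turning with the gripper: its features sit at the same pixels while the head and bench move. No slip, so I'll continue.

Call:
{"name": "move_arm", "arguments": {"commands": [[[0, 0, 0], [-0.006, 0, 0], 0.7], [[0, 0, 0], [-0.014, 0, 0], 0.7], [[0, 0, 0], [-0.024, 0, 0], 0.7], [[0, 0, 0], [-0.034, 0, 0], 0.7], [[0, 0, 0], [-0.044, 0, 0], 0.7], [[0, 0, 0], [-0.054, 0, 0], 0.7], [[0, 0, 0], [-0.064, 0, 0], 0.7], [[0, 0, 0], [-0.074, 0, 0], 0.7]]}}

```text
time: 12.85
position: [555.2, 54.0, 138.6]
tcp_rot: [-146.4, 90.0, 149.2]
force: [-4.6, 0.6, 6.2]
opening: 0.498
```

Call:
{"name": "move_arm", "arguments": {"commands": [[[0, 0, 0], [-0.01, 0, 0], 0.7], [[0, 0, 0], [-0.022, 0, 0], 0.7], [[0, 0, 0], [-0.034, 0, 0], 0.7], [[0, 0, 0], [-0.046, 0, 0], 0.7], [[0, 0, 0], [-0.057, 0, 0], 0.7], [[0, 0, 0], [-0.066, 0, 0], 0.7], [[0, 0, 0], [-0.072, 0, 0], 0.7], [[0, 0, 0], [-0.074, 0, 0], 0.7]]}}

```text
time: 13.65
position: [554.9, 53.8, 138.6]
tcp_rot: [-139.3, 89.9, -177.2]
force: [-4.5, -0.0, 7.2]
opening: 0.5
```

Run:
```python
from h import *
from rig import arm,cams
p,a=track([([0,0,0],-.074),([0,0,0],-.074)])
c=cams.read_camera("wrist"); cv2.imwrite(f"pics/wrist15.png",c["frame"][:,:,::-1])
c=cams.read_camera("scene"); cv2.imwrite("pics/s15.png",c["frame"][:,:,::-1])
o=arm.get_obs(); print(o["position"],o["time"],o["force"],o["wrist_torque"],o["opening"]*85,o["qpos"])
```

```text
commanded [555.93  53.79 137.44] 51.97
[554.95650935  53.797402   138.67578413] 13.75 [-4.89165206 -0.94990344  6.47474667] [-0.00112584  0.76434365 -0.0495632 ] 42.40070564232393 [ 4.35369422e+00  2.08537294e+01  9.94976452e+01  2.80968950e-03
  5.97100609e+01 -4.76416699e+01]
```

View pics/wrist15.png

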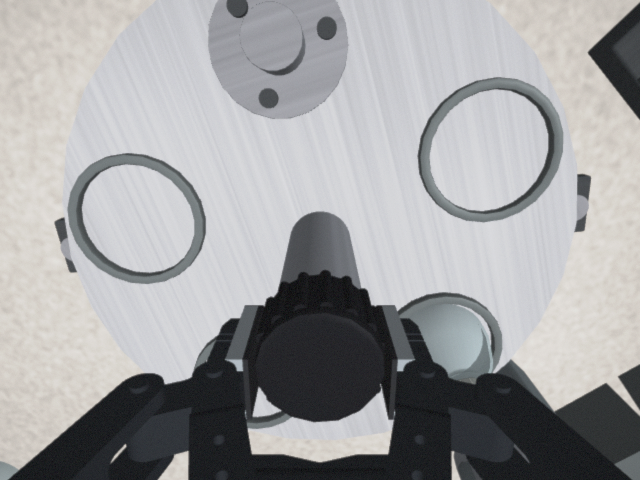

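View pics/s15.png

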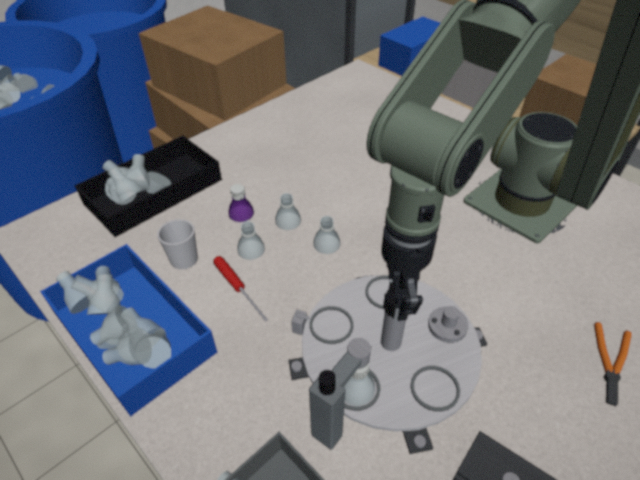

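The disc is one click round, with the top under the head and almost no twist left on the wrist. Releasing the knob and going up.

Call:
{"name": "move_arm", "arguments": {"commands": [[[0, 0, 0], [0, 0, 0], 0.48], [[0, 0, 0], [0, 0, 0], 0.42], [[0, 0, 0], [0, 0, 0], 0.35], [[0, 0, 0], [0, 0, 0], 0.25], [[0, 0, 0], [0, 0, 0], 0.2], [[0, 0, 0], [0, 0, 0], 0.2], [[0, 0, 0], [0, 0, 0], 0.2], [[0, 0, 0], [0, 0, 0], 0.2]]}}

```text
time: 14.55
position: [556.0, 53.8, 137.4]
tcp_rot: [94.4, 90.0, 56.3]
force: [-0.8, 0.0, -1.1]
opening: 0.798
```

Call:
{"name": "move_arm", "arguments": {"commands": [[[-0.03, 0, 0], [0, 0, 0], 0.2], [[-0.1, 0, 0], [0, 0, 0], 0.2], [[-0.17, 0, 0], [0, 0, 0], 0.2], [[-0.24, 0, 0], [0, 0, 0], 0.2], [[-0.28, 0, 0], [0, 0, 0], 0.2], [[-0.28, 0, 0], [0, 0, 0], 0.2]]}}

```text
time: 15.15
position: [557.7, 53.9, 309.8]
tcp_rot: [42.8, 89.5, 4.7]
force: [-0.6, 0.2, -0.5]
opening: 0.8
```

Run:
```python
from h import *
from rig import arm,cams
p,a=track([([-.28,0,0],0)])
c=cams.read_camera("wrist"); cv2.imwrite(f"pics/wrist16.png",c["frame"][:,:,::-1])
o=arm.get_obs(); print(o["position"],o["time"],o["force"])
cmd(p,a,[420,-60,p[2]],a)
```

```text
commanded [555.93  53.79 305.44] 51.97
[556.56838257  53.81994189 307.11780627] 15.2 [-1.05886692  0.31941745 -0.28573644]
shift [ 0.     -0.289  -0.0616] turn [0. 0. 0.] rows>= 4.0
```

View pics/wrist16.png

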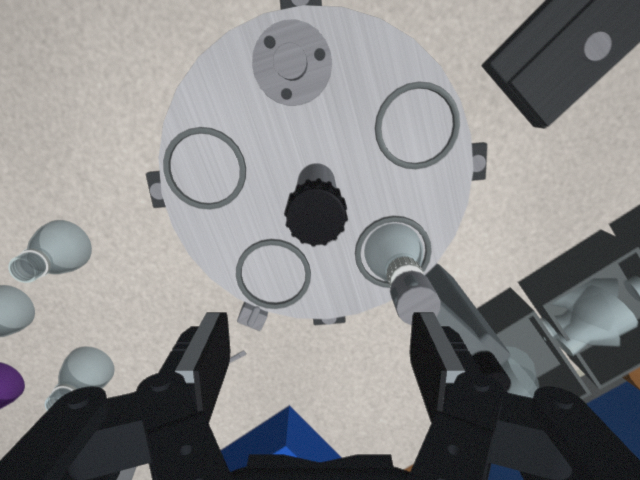

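Run:
```python
from h import *
p,a=track()
cmd(p,a,[350,-250,305],a)
```

```text
commanded [555.93  53.79 305.44] 51.97
shift [ 0.0007 -0.6103  0.0416] turn [0. 0. 0.] rows>= 8.0
```

Call:
{"name": "move_arm", "arguments": {"commands": [[[0, -0.05, 0.003], [0, 0, 0], 0.2], [[0, -0.12, 0.008], [0, 0, 0], 0.2], [[0, -0.2, 0.014], [0, 0, 0], 0.2], [[0, -0.28, 0.02], [0, 0, 0], 0.2], [[0, -0.36, 0.025], [0, 0, 0], 0.2], [[0, -0.42, 0.03], [0, 0, 0], 0.2], [[0, -0.45, 0.032], [0, 0, 0], 0.2], [[0, -0.45, 0.032], [0, 0, 0], 0.2]]}}

```text
time: 16.0
position: [402.7, -171.9, 303.8]
tcp_rot: [-158.4, 89.8, 163.4]
force: [1.4, 0.0, -0.9]
opening: 0.802
```

Run:
```python
from h import *
from rig import arm,cams
p,a=track([([0,-.45,.032],0)])
c=cams.read_camera("top"); cv2.imwrite("pics/t17c.png",cv2.resize(c["frame"][115:315,150:350,::-1],None,fx=3,fy=3,interpolation=cv2.INTER_CUBIC))
c=cams.read_camera("scene"); cv2.imwrite("pics/s17c.png",cv2.resize(c["frame"][180:430,200:500,::-1],None,fx=2.6,fy=2.4,interpolation=cv2.INTER_CUBIC))
o=arm.get_obs(); print(o["position"],o["time"],o["force"],o["dq"])
```

```text
commanded [ 404.71 -170.71  305.44] 51.97
[ 404.32598816 -170.42189012  304.22405655] 16.1 [-0.31546737  0.44094513  0.18947411] [ 1.47088278  0.10212954 -0.71396157  0.00666532  0.14324829 -0.01209923]
```

View pics/t17c.png

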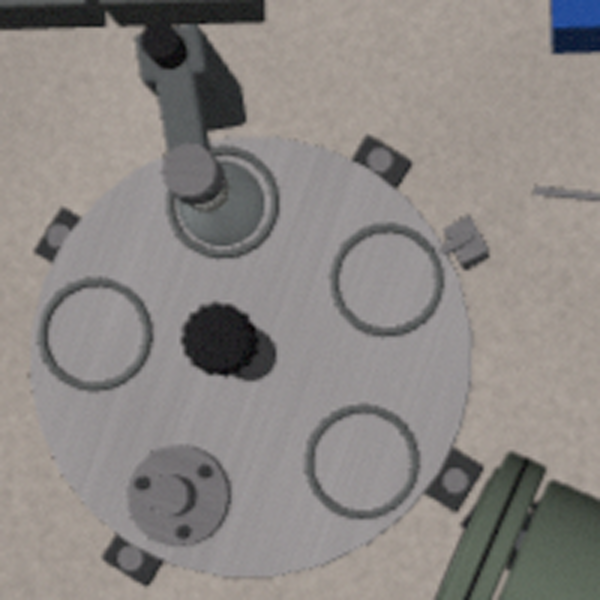

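View pics/s17c.png

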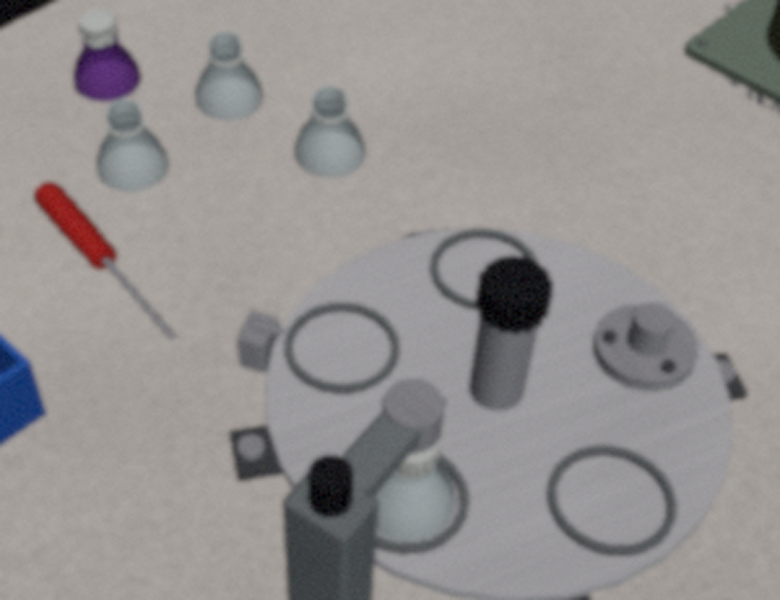

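The disc is in its click: load nest at (387,279) and head nest at (223,202), the same crop pixels as before. The skirt, at about (220,204), sits upright in its ring. A short hold, then hand in.

Call:
{"name": "move_arm", "arguments": {"commands": [[[0, 0, 0], [0, 0, 0], 0.2], [[0, 0, 0], [0, 0, 0], 0.2], [[0, 0, 0], [0, 0, 0], 0.2], [[0, 0, 0], [0, 0, 0], 0.2], [[0, 0, 0], [0, 0, 0], 0.2]]}}

```text
time: 16.6
position: [404.9, -170.5, 305.4]
tcp_rot: [130.0, 90.0, 92.0]
force: [-0.1, 0.2, 0.0]
opening: 0.803
```

Run:
```python
from rig import arm
print(arm.get_obs()["dq"].round(2)); print(arm.close_job())
```

```text
[-0.2  -0.05  0.01  0.05 -0.03 -0.05]
the job is handed in; nothing more can be done
None
```

The capped top now stands upright under the uncapping head, released and with the table in its click. I handed the job in at about 16.6 s of the 61 s allowed; it reports no verdict.

- **What I did:** I gripped the clear capped top by its cap and stood it in the nest at the pointer. I then let go of it, turned the knob 72° anticlockwise without slip, released the knob and moved the arm clear.
- **Last checks:** In the top view the nests are at the same pixels as before indexing, so the table is in its click. The top stands in its ring, about 2 mm off the nest centre against the 9 mm allowed. In the scene view the three open tops and the purple look-alike stand as before. The arm is at rest and touches nothing.
- **Fingertips disagreed with the description:** Both cameras showed the fingertips about 10 to 20 mm behind the reported TCP, not 17 mm ahead of it. I went about 20 mm lower than first planned to grip the cap, and set the knob grip height the same way.
- **Cameras disagreed slightly:** The wrist and top cameras differed by about 2 mm. I moved the top 1.8 mm to allow for this before lowering it into the nest.

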